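# Stand the toppled kitchen timer up on the board and turn it back to zero

### The arm

A 7-joint arm with a two-finger parallel gripper is mounted at the origin on a cart in front of the work surface, level with it; the furniture and walls round the work are solid. World frame = base frame: x ahead of the robot, y to its left, z up, the work surface at z = 0. Lengths are in m, angles in degrees, forces in N, time in s.
With the tool pointing down it reaches from about 0.425 to 1.025 m from the base axis. Payload 3.6 kg.
Tool frame: the origin (TCP) lies on the centre line of the jaws, within the pads' length; the fingertips stand 11 mm ahead of it and the grasp point (between the pads) lies 8 mm behind it; z points along the fingers, y is the line along which they close (so a half turn about z gives the same grasp; the last joint's range is limited). The gripper opens to 85 mm and grips with 20 to 120 N. Pads are 22 mm wide; open, the fingers measure 114 mm over their backs; the gripper's body (76 mm by 85 mm) begins 54 mm behind the grasp point. The pads swing forward as they close: fully open they stand 13 mm farther back than shut.
Start: joints at [58.241, 33.873, 2.773, 92.16, -1.908, 54.013, -1.931], TCP at [0.322, -0.649, 0.242] pointing down, gripper open.
Joint ranges: [-153.93, 153.93], [-27.13, 128.08], [-72.61, 78.16], [10.71, 143.7], [-87.88, 267.88], [4.46, 118.87], [-176.78, 176.78]. Speed limits (degrees/s): [147.25, 147.25, 180, 180, 180, 180, 180].

### API

Orientations are given as [roll, pitch, yaw] about the fixed x, y, z axes, in that order (R = Rz(yaw) Ry(pitch) Rx(roll)).
In Python, from rig import bot, imaging, job gives the robot as it stands.
- The arm moves only by the shell command python3 -m pendant 'ROWS' [OPENING] [FORCE]. ROWS is text: rows parted by semicolons, each of 6 numbers parted by spaces: the shift along the tool's x, y, z each as a share of 0.5 m, from -1 to 1, then the turn, a rotation vector about the tool's x, y, z each as a share of 30 degrees, from -1 to 1. A call has 1 to 10 rows; each row shifts and turns the commanded pose from where the row before left it, along the tool's axes as they then stand; what a row does not reach is not made up. A row lasts 1/10 s, in which the tool goes at most 50 mm and 8.59 degrees, less where a joint would pass 70% of its speed; a pose out of reach is approached as far as the arm can. A call with a number of a shift or a turn outside -1 to 1 is refused whole. A call with a gripper value outside its range is refused whole. OPENING is the closure, from -1 (fully open) to 1 (shut), set as the call begins (- or left out, the last holds). The fingers move at their own pace and stop on an object; FORCE is the grip in N (left out, the last holds). Time passes only in rows, so rows that do not move let the fingers close. It gives the time, the measured TCP pose, the force, the opening and the grip force at its end, in the units of the state.
- bot.observe(): the state, without advancing time (a new reading comes with each control period).
- imaging.camera(name): name is "side" or "top" or "wrist"; returns the picture (384x512x3 uint8, red, green, blue); there is no depth.
- imaging.camera_model(name): a dict with "mtx" (3x3 intrinsics, pixels), "xyz" and "attitude" of the camera in the world. Camera axes: x right, y down, z forward; pixel columns grow to the right and rows downward; lengths in m; the calibration is good to about 2 mm. A picture is of the moment at which its call begins: read the wrist's pose just before it. camera_model takes no time and is no camera call; for the wrist camera it gives the pose at the moment of the call.
- job.finish_job(): hands the job in; it is judged then, once.
The state is a dict: "t": time; "qpos": joint angles; "qd": joint speeds; "joint_efforts": joint torques, N m; "tool_pos": TCP position; "tcp_rot": TCP orientation; "wrist_force": force on the tool from outside, world axes, zero at the start; "wrist_torque": the same for the moment, N m; "grip_width": opening from 0.0 (shut) to 1.0 (fully open); "gripper_force": force on a finger pad.
Only numpy, scipy, OpenCV 4.12 (cv2) and the standard library are available. Lean on these libraries where they do the work, as an engineer would, in place of code of your own. Each camera call takes 0.05 s, during which the arm holds its last target. There are 200 camera calls.

### The job

The wind-up kitchen timer has been knocked on its side and is still wound. Stand it upright on its base on the bare chopping board and let go of it, then take it again by the dial and turn the dial back until it is fully home at its zero stop. Set the timer down rather than dropping it, leave it standing on the board, and do not knock the egg box, mug, salt shaker or teaspoon out of place.

Things in the scene. Friction and masses are not known exactly. Their poses are not given: they have to be found in the camera images.
- timer: White round wind-up timer, 66 mm across, 46 mm tall, 0.19 kg, loose, with a grippy underside. Origin: centre of its underside; its z axis runs from the underside out through the dial. At the start it lies on its side on the worktop right of the board, z axis level, 32 mm up, pointing towards the robot (up to 45 degrees to either side). Let go on its rim under 45 degrees it settles upright.
- timer_base (a point): Middle of the timer's base, on its axis, 13 mm from the underside. The base is a drum 64 mm across, from 0 to 26 mm; it is the part to lift the timer by.
- timer_top (a point): Middle of the dial's top, on the timer's axis, 46 mm from the underside. The dial is a disc 56 mm across, its upright rim 27 to 32 mm from the underside, with a narrow grip on top up to 46 mm (solid as a cone from rim to grip). Take the dial by its rim, with the fingertips more than 28 mm above the underside so that they clear the wider base.
- timer_dial (a joint): Angle of the dial, rad: 0 at the zero stop, 5.24 fully wound, 1.7 to 3.6 at the start. It grows clockwise seen from above, so turning it back to zero is counter-clockwise. Light drag (about 0.015 N m); it stays where it is left. The standing timer's foot holds against this drag; at the stop the whole timer begins to turn with the dial.
- board: Chopping board of striped wood, fixed, 17 mm thick, in front of the robot. Origin: on the worktop under the board; x is across its width (+-113 mm), y along its length (from -205 to +181 mm; a wire ring sticks out beyond +181 mm). Nothing lies on it.
- egg_box: Grey pulp egg box with closed lid, 106 x 155 x 72 mm, loose, behind the board. Origin: centre of its underside.
- mug: White mug, 92 mm across with handle 123 mm, 95 mm tall, loose, behind the board. Origin: centre of its underside.
- salt_shaker: Glass salt shaker with a domed grey cap, 44 mm across, 90 mm tall, loose, right of the egg box. Origin: centre of its underside.
- teaspoon: Steel teaspoon, 132 x 28 x 11 mm, loose, lying on the worktop at the front, right of the board. Origin: centre of its underside.
There are look-alikes about, which are no part of the job. What is shaped like the timer but blue or pink is not meant.

How it is judged:
By the outcome, as a careful person would: the job done as asked, in the order asked, and still so for the second after the job is handed in, with the robot touching nothing.
It also fails if it takes over 64 s, if anything falls off the work surface, if the arm or the gripper's body presses on something with over 40 N, if the wrist force passes 120 N, or if a joint passes its speed limit or range.

## Working session

There is one attempt and no reset: what is moved stays moved. The work goes in short steps, Python scripts to look and compute and a shell command to move; the robot and the scene stay as the last step left them, time stands still between calls to the robot, and variables do not carry over. Pictures are saved under pics/ and viewed, at most 10 in all, crops included, and the job is handed in when it is done.

```bash
mkdir -p pics; ls; python3 - <<'E'
from rig import bot, imaging, job
import cv2,numpy as np
s=bot.observe(); print(s)
a=[]
for n in("top","side"):
    im=imaging.camera(n); cv2.imwrite(f"pics/{n}0.png",im[:,:,::-1]); m=imaging.camera_model(n); print(n,m)
E
```

```text
pics
{'t': 0.0, 'qpos': array([58.24162334, 33.92492709,  2.76661481, 92.23757324, -1.90959483,
       54.01297614, -1.92948341]), 'qd': array([ 0.12615762, -0.07501   ,  0.0499454 ,  0.04426321, -0.02145809,
        0.03754325, -0.01899257]), 'joint_efforts': array([-6.51111695e-04, -5.48693669e+01,  1.54608205e+00, -1.98126304e+01,
        9.32653842e-03,  8.70091404e-03,  4.46917383e-06]), 'tool_pos': array([ 0.32203127, -0.64864227,  0.24114303]), 'tcp_rot': array([-1.79870752e+02,  5.49433781e-03,  2.64068496e+01]), 'wrist_force': array([-0.07438877,  0.24384396, -0.45325323]), 'wrist_torque': array([-0.01717393,  0.01376657,  0.02433887]), 'gripper_force': 0.0, 'grip_width': 1.0018577177156551}
top {'mtx': array([[353.50158205,   0.        , 255.34526994],
       [  0.        , 353.50158205, 192.84622074],
       [  0.        ,   0.        ,   1.        ]]), 'xyz': array([ 0.44235464, -0.17709369,  1.03077083]), 'attitude': array([-173.88847537,   -0.34899357,  -89.78294211])}
side {'mtx': array([[461.0467704 ,   0.        , 249.72773308],
       [  0.        , 461.0467704 , 195.41237051],
       [  0.        ,   0.        ,   1.        ]]), 'xyz': array([-0.31070363,  0.33820082,  1.18284282]), 'attitude': array([-138.03581836,   -1.16387882, -119.98405217])}
```

View pics/top0.png

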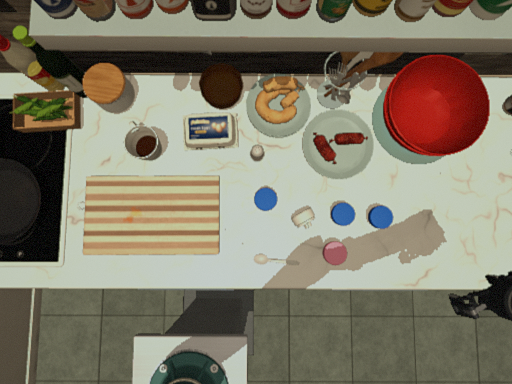

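View pics/side0.png

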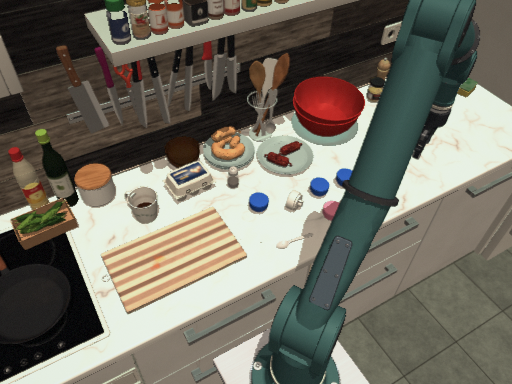

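Top view: the white timer lies at about (303,216), the board spans (84..219, 177..254), the blue and pink look-alikes are at (265,199), (343,214), (381,217) and (335,253), and the spoon is at (275,260). In the side view the timer is at (294,201).

```bash
cat > h.py <<'E'
from rig import bot, imaging, job
import cv2,numpy as np
from scipy.spatial.transform import Rotation as R
def rot(a): return R.from_euler('xyz',a,degrees=True).as_matrix()
def cast(m,uv,z):
    d=rot(m['attitude'])@np.linalg.solve(m['mtx'],[uv[0],uv[1],1]); return m['xyz']+d*(z-m['xyz'][2])/d[2]
def proj(m,p):
    c=m['mtx']@(rot(m['attitude']).T@(np.asarray(p)-m['xyz'])); return c[:2]/c[2]
E
python3 - <<'E'
from h import *
t=cv2.imread('pics/top0.png');s=cv2.imread('pics/side0.png')
mt=imaging.camera_model('top');ms=imaging.camera_model('side')
for n,uv,z in [('timer',(303,216),.032),('bl',(85,177),.017),('br',(219,177),.017),('bfl',(84,254),.017),('bfr',(219,254),.017),('blue1',(265,199),.03),('blue2',(343,214),.03),('pink',(335,253),.03),('spoon0',(261,259),.005),('salt',(257,152),.06),('mug',(143,142),.09),('egg',(209,131),.07)]: print(n,cast(mt,uv,z).round(3))
a=cv2.resize(t[190:240,275:330],None,fx=7,fy=7,interpolation=cv2.INTER_CUBIC)
b=cv2.resize(s[176:226,265:320],None,fx=7,fy=7,interpolation=cv2.INTER_CUBIC)
cv2.imwrite('pics/crop0.png',np.hstack([a,b]))
E
```

```text
timer [ 0.484 -0.318  0.032]
bl [0.595 0.31  0.017]
br [ 0.597 -0.077  0.017]
bfl [0.375 0.3   0.017]
bfr [ 0.376 -0.081  0.017]
blue1 [ 0.532 -0.21   0.03 ]
blue2 [ 0.49  -0.431  0.03 ]
pink [ 0.381 -0.406  0.03 ]
spoon0 [ 0.362 -0.2    0.005]
salt [ 0.661 -0.187  0.06 ]
mug [0.68  0.123 0.09 ]
egg [ 0.718 -0.053  0.07 ]
```

View pics/crop0.png

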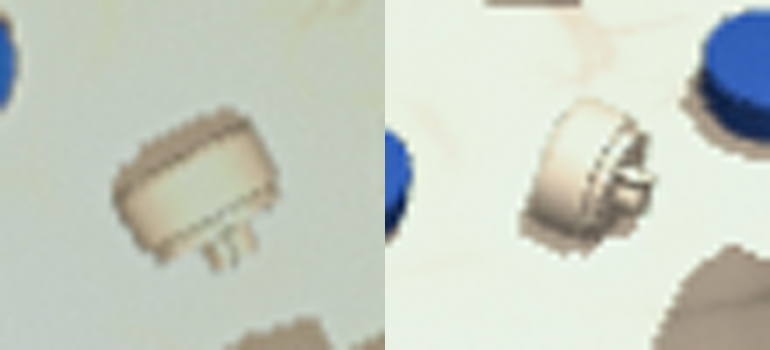

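The crop shows the timer's base at the upper left, its dial and grip facing down-right, about 28° off the line to the robot. The gripper's yaw already suits that, so I'll move above it and measure from the wrist camera.

```bash
python3 -m pendant '.065 -.05 0 0 0 0;.065 -.05 0 0 0 0;.065 -.05 0 0 0 0;.065 -.05 0 0 0 0;.065 -.05 0 0 0 0;.065 -.05 0 0 0 0;.065 -.05 0 0 0 0;.065 -.05 0 0 0 0;.065 -.05 0 0 0 0;0 0 0 0 0 0' -1
python3 - <<'E'
from h import *
s=bot.observe();print(s['qpos'].round(1))
m=imaging.camera_model('wrist');im=imaging.camera('wrist');print(m)
cv2.imwrite('pics/w1.png',im[:,:,::-1])
E
```

```text
t: 1.1
tool_pos: [0.4879, -0.3101, 0.2419]
tcp_rot: [-179.8, -0.2, 27.0]
wrist_force: [0.6, 0.2, -0.3]
grip_width: 1.002
gripper_force: 0.0
[ 27.8  23.4   0.3 111.5  -0.6  45.2 -34.4]
{'mtx': array([[299.99985661,   0.        , 258.37554969],
       [  0.        , 299.99985661, 193.15283165],
       [  0.        ,   0.        ,   1.        ]]), 'xyz': array([ 0.55009139, -0.28122868,  0.3733121 ]), 'attitude': array([164.51250372,   0.22180673, -62.93045371])}
```

View pics/w1.png

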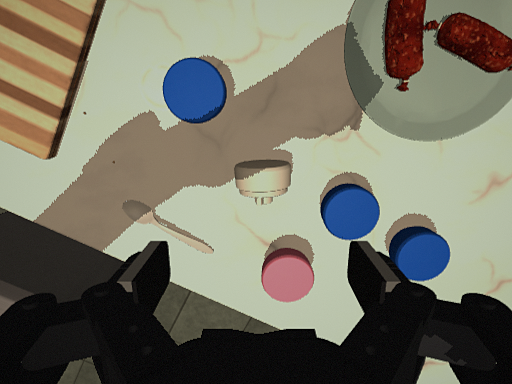

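The wrist view shows the timer at rows 160–205, its drum spanning columns 235–291 with the grip at (264,201), nearly in line with the tool. The fingers are at (150,270) and (370,270), and the pink look-alike at (288,275).

```bash
python3 - <<'E'
from h import *
m=imaging.camera_model('wrist');im=cv2.imread('pics/w1.png')
for n,uv in [('L',(234.5,170)),('R',(291.5,166)),('knob',(263.5,203))]: print(n,cast(m,uv,.032).round(4))
print('pink',cast(m,(288,268),.03).round(3),'blueR',cast(m,(350,205),.03).round(3))
# knob end and drum ends in the top view
mt=imaging.camera_model('top')
for u,v in [(118,195),(245,122),(232,262)]: print(cast(mt,(275+u/7,190+v/7),.032).round(4))
c=cv2.resize(im[145:215,220:305],None,fx=9,fy=8,interpolation=cv2.INTER_CUBIC)
cv2.imwrite('pics/w1c.png',c)
E
```

```text
L [ 0.4755 -0.29    0.032 ]
R [ 0.5094 -0.3465  0.032 ]
knob [ 0.4551 -0.3381  0.032 ]
pink [ 0.391 -0.406  0.03 ] blueR [ 0.499 -0.432  0.03 ]
[ 0.4788 -0.2861  0.032 ]
[ 0.5085 -0.3377  0.032 ]
[ 0.4521 -0.3318  0.032 ]
```

View pics/w1c.png

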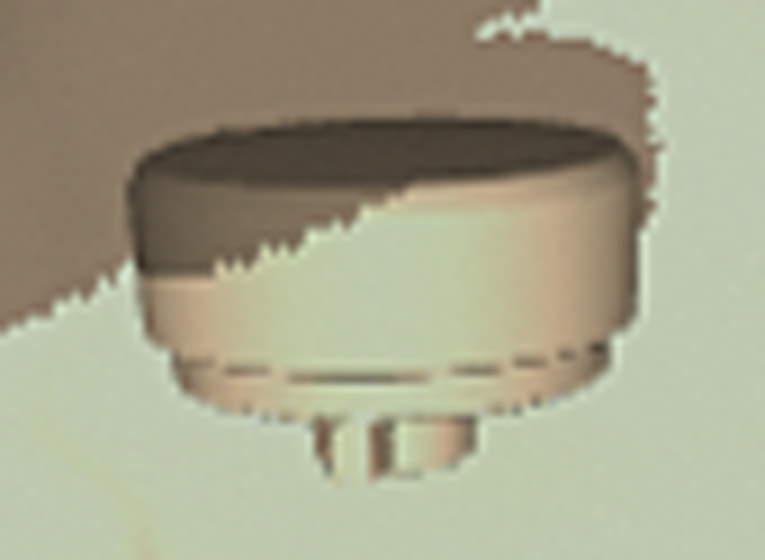

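Underside centre is about (0.495, -0.318) and the axis yaw about 28°. I'll tilt the tool 40° in place, then work out the descent.

```bash
python3 -m pendant '0 0 0 0 .267 0;0 0 0 0 .267 0;0 0 0 0 .267 0;0 0 0 0 .267 0;0 0 0 0 .267 0;0 0 0 0 0 0'
cat >> h.py <<'E'
def delta(target, tcp=True):
    s=bot.observe(); M=rot(s['tcp_rot']); d=M.T@(np.asarray(target)-s['tool_pos'])
    print('pos',s['tool_pos'].round(4),'rpy',s['tcp_rot'].round(1),'zaxis',M[:,2].round(3),'yaxis',M[:,1].round(3),'q',s['qpos'].round(0))
    print('tool shift shares',(d/.5).round(3),'mm',(d*1e3).round(1)); return M
E
python3 - <<'E'
from h import *
M=rot(bot.observe()['tcp_rot'])
delta(np.array([.4833,-.3235,.032])+.008*M[:,2])
E
```

```text
t: 1.75
tool_pos: [0.4766, -0.3254, 0.2384]
tcp_rot: [-179.5, -39.5, 25.1]
wrist_force: [-1.0, 0.1, -1.0]
grip_width: 0.998
gripper_force: 0.0
pos [ 0.4766 -0.3254  0.2384] rpy [-179.5  -39.5   25.1] zaxis [ 0.572  0.277 -0.772] yaxis [ 0.429 -0.903 -0.007] q [ 74.  28. -34. 122. -49.  29.  23.]
tool shift shares [-0.252  0.005  0.343] mm [-125.9    2.5  171.7]
```

```bash
python3 -m pendant '0 0 0 .055 0 -.067;-.04 0 .055 0 0 0;-.04 0 .055 0 0 0;-.04 0 .055 0 0 0;-.04 0 .055 0 0 0;-.04 0 .055 0 0 0;0 0 0 0 0 0;0 0 0 0 0 0'
python3 - <<'E'
from h import *
M=rot(bot.observe()['tcp_rot'])
delta(np.array([.4833,-.3235,.032])+.008*M[:,2])
E
```

```text
t: 2.55
tool_pos: [0.4935, -0.3122, 0.0719]
tcp_rot: [-179.8, -39.5, 28.9]
wrist_force: [-0.3, 0.1, 0.7]
grip_width: 0.998
gripper_force: 0.0
pos [ 0.4935 -0.3122  0.0719] rpy [-179.8  -39.5   28.9] zaxis [ 0.555  0.311 -0.771] yaxis [ 0.486 -0.874 -0.003] q [ 76.  50. -43. 124. -53.   9.  40.]
tool shift shares [-0.073  0.01   0.059] mm [-36.5   5.1  29.6]
```

```bash
python3 -m pendant '-.018 .005 .015 0 -.1 0;-.018 .005 .015 0 -.1 0;0 0 0 0 0 0;0 0 0 0 0 0'
python3 - <<'E'
from h import *
M=rot(bot.observe()['tcp_rot'])
delta(np.array([.4833,-.3235,.032])+.008*M[:,2])
m=imaging.camera_model('wrist');im=imaging.camera('wrist')
cv2.imwrite('pics/w2.png',im[:,:,::-1])
E
```

```text
t: 2.95
tool_pos: [0.4927, -0.3194, 0.0518]
tcp_rot: [179.8, -33.6, 29.3]
wrist_force: [0.1, 0.2, 0.4]
grip_width: 0.996
gripper_force: 0.0
pos [ 0.4927 -0.3194  0.0518] rpy [179.8 -33.6  29.3] zaxis [ 0.484  0.267 -0.833] yaxis [ 0.487 -0.873  0.003] q [ 69.  47. -35. 123. -53.   9.  37.]
tool shift shares [-0.039 -0.002  0.038] mm [-19.5  -1.1  18.9]
```

View pics/w2.png

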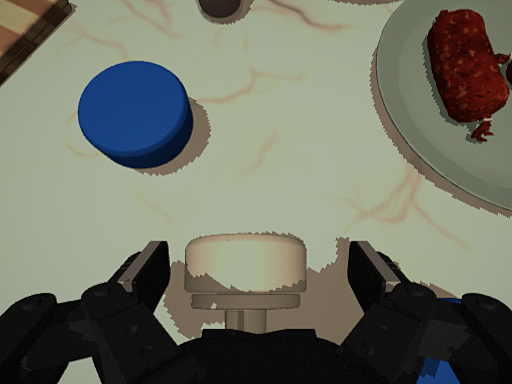

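The timer's drum spans columns 185–307 (centre 246), and the finger midpoint is at 258. So it sits about 5 mm towards tool -y, and I'll correct that during the final approach.

```bash
python3 -m pendant '-.013 -.005 .013 0 0 0;-.013 -.005 .013 0 0 0;-.013 0 .012 0 0 0;0 0 0 0 0 0;0 0 0 0 0 0'
python3 - <<'E'
from h import *
M=rot(bot.observe()['tcp_rot'])
delta(np.array([.4833,-.3235,.032])+.008*M[:,2])
E
python3 -m pendant '0 0 0 0 0 0;0 0 0 0 0 0;0 0 0 0 0 0;0 0 0 0 0 0;0 0 0 0 0 0;0 0 0 0 0 0;0 0 0 0 0 0;0 0 0 0 0 0' 1 40
```

```text
t: 3.5
tool_pos: [0.4834, -0.3173, 0.0221]
tcp_rot: [-179.8, -33.6, 28.9]
wrist_force: [-0.5, 0.4, 0.3]
grip_width: 1.0
gripper_force: 0.0
pos [ 0.4834 -0.3173  0.0221] rpy [-179.8  -33.6   28.9] zaxis [ 0.483  0.27  -0.833] yaxis [ 0.485 -0.875 -0.003] q [ 71.  52. -37. 124. -55.   5.  41.]
tool shift shares [ 0.006  0.011 -0.004] mm [ 3.   5.3 -2. ]
t: 4.3
tool_pos: [0.4842, -0.3171, 0.0234]
tcp_rot: [-180.0, -33.6, 29.1]
wrist_force: [-3.1, -1.0, 5.3]
grip_width: 0.726
gripper_force: 42.7
```

Gripped: the width matches the drum and the pads read 43 N. Next I lift, then rotate the timer towards upright.

```bash
python3 -m pendant '.022 0 -.033 0 0 0;.044 0 -.067 0 0 0;.044 0 -.067 0 0 0;.044 0 -.067 0 0 0;.022 0 -.033 0 0 0;0 0 0 0 -.267 0;0 0 0 0 -.267 0;0 0 0 0 -.267 0;0 0 0 0 -.267 0;0 0 0 0 0 0'
python3 - <<'E'
from h import *
delta([.47,.08,.20])
E
```

```text
t: 5.3
tool_pos: [0.4915, -0.3098, 0.182]
tcp_rot: [-179.9, -3.0, 30.1]
wrist_force: [1.2, 2.2, -2.5]
grip_width: 0.722
gripper_force: 45.0
pos [ 0.4915 -0.3098  0.182 ] rpy [-179.9   -3.    30.1] zaxis [ 0.044  0.027 -0.999] yaxis [ 0.501 -0.865 -0.001] q [ 20.  28.  12. 115. -14.  37. -18.]
tool shift shares [ 0.355 -0.696 -0.017] mm [ 177.5 -348.1   -8.4]
```

```bash
python3 -m pendant '.02 -.035 -.002 0 0 0;.035 -.07 -.002 0 0 0;.035 -.07 -.002 0 0 0;.035 -.07 -.002 0 0 0;.035 -.07 -.002 0 0 0;.035 -.07 -.002 0 0 0;.035 -.07 -.002 0 0 0;.035 -.07 -.002 0 0 0;.035 -.07 -.002 0 0 0;.035 -.07 0 0 0 0'
python3 -m pendant '.015 -.035 0 0 -.2 0;0 0 0 0 -.267 0;0 0 0 0 -.267 0;0 0 0 0 -.267 0;0 0 0 0 0 0;0 0 0 0 0 0'
python3 - <<'E'
from h import *
delta([.47,.08,.15])
E
```

```text
t: 6.3
tool_pos: [0.4668, 0.056, 0.2001]
tcp_rot: [-179.7, -2.9, 29.1]
wrist_force: [-0.5, 0.4, -1.9]
grip_width: 0.72
gripper_force: 45.0
t: 6.9
tool_pos: [0.4652, 0.0733, 0.1997]
tcp_rot: [-179.7, 27.1, 29.3]
wrist_force: [-0.4, -1.8, -1.1]
grip_width: 0.725
gripper_force: 45.0
pos [0.4652 0.0733 0.1997] rpy [-179.7   27.1   29.3] zaxis [-0.4   -0.218 -0.89 ] yaxis [ 0.487 -0.873 -0.005] q [-31.  32.  18. 113.  -2.  63. -72.]
tool shift shares [ 0.059 -0.006  0.082] mm [29.3 -3.2 40.9]
```

Both poses are reachable and the timer is about 29° short of upright, which is within the settle limit. I'll lower it towards the board.

```bash
python3 -m pendant '.018 0 .036 0 0 0;.0365 0 .071 0 0 0;.0365 0 .071 0 0 0;.0275 0 .053 0 0 0;0 0 0 0 0 0;0 0 0 0 0 0'
python3 - <<'E'
from h import *
delta([.47,.08,.036])
ms=imaging.camera_model('side');im=imaging.camera('side')
u,v=proj(ms,bot.observe()['tool_pos']).astype(int);print(u,v)
c=im[max(v-45,0):v+45,u-50:u+50,::-1]
cv2.imwrite('pics/s3.png',cv2.resize(c,None,fx=6,fy=6,interpolation=cv2.INTER_CUBIC))
E
```

```text
t: 7.5
tool_pos: [0.4646, 0.0727, 0.072]
tcp_rot: [-179.8, 27.1, 29.2]
wrist_force: [0.6, 0.4, -2.1]
grip_width: 0.724
gripper_force: 45.0
pos [0.4646 0.0727 0.072 ] rpy [-179.8   27.1   29.2] zaxis [-0.4   -0.218 -0.89 ] yaxis [ 0.485 -0.874 -0.004] q [-28.  43.  16. 116.  -5.  50. -71.]
tool shift shares [ 0.048 -0.007  0.057] mm [23.8 -3.6 28.3]
188 243
```

View pics/s3.png

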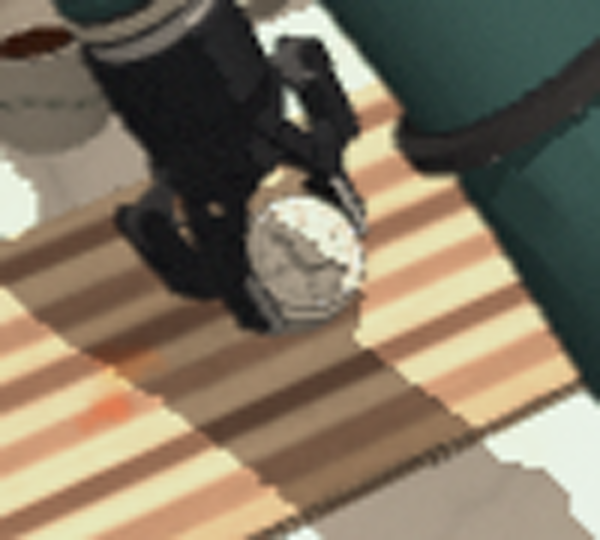

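The side view shows the timer held over the board with its dial facing up towards the robot (crop centre ~(305,258)), as intended. I'll lower to contact.

```bash
python3 -m pendant '.0128 0 .025 0 0 0;.0128 0 .025 0 0 0;0 0 0 0 0 0;.0027 0 .0053 0 0 0;0 0 0 0 0 0'
python3 -m pendant '.0018 0 .0036 0 0 0;0 0 0 0 0 0';python3 -m pendant '.0018 0 .0036 0 0 0;0 0 0 0 0 0'
```

```text
t: 8.05
tool_pos: [0.4653, 0.0739, 0.0406]
tcp_rot: [-179.7, 27.2, 29.2]
wrist_force: [0.3, 1.2, 4.4]
grip_width: 0.724
gripper_force: 45.7
t: 8.25
tool_pos: [0.4657, 0.0741, 0.0399]
tcp_rot: [-179.7, 27.2, 29.2]
wrist_force: [0.4, 2.3, 13.3]
grip_width: 0.72
gripper_force: 46.6
t: 8.45
tool_pos: [0.4668, 0.0747, 0.0388]
tcp_rot: [-179.7, 27.1, 29.2]
wrist_force: [1.8, 3.7, 19.2]
grip_width: 0.723
gripper_force: 47.4
```

Contact with the board at about 0.0405. I'll back off 2 mm to relieve the force, then release.

```bash
python3 -m pendant '-.0016 0 -.0032 0 0 0;0 0 0 0 0 0'; python3 -m pendant '0 0 0 0 0 0;0 0 0 0 0 0;0 0 0 0 0 0;0 0 0 0 0 0;0 0 0 0 0 0;0 0 0 0 0 0;0 0 0 0 0 0;0 0 0 0 0 0' -1 20
```

```text
t: 8.65
tool_pos: [0.4664, 0.0744, 0.0394]
tcp_rot: [-179.8, 27.1, 29.2]
wrist_force: [1.3, 3.2, 10.1]
grip_width: 0.72
gripper_force: 46.5
t: 9.45
tool_pos: [0.4653, 0.0737, 0.0376]
tcp_rot: [-179.8, 27.1, 29.2]
wrist_force: [0.1, -0.6, -0.0]
grip_width: 1.004
gripper_force: 0.0
```

```bash
python3 -m pendant '0 0 -.04 0 0 0;0 0 -.08 0 0 0;0 0 -.08 0 0 0;0 0 -.08 0 0 0;0 0 -.04 0 .226 0;0 0 0 0 .226 0;0 0 0 0 .226 0;0 0 0 0 .226 0;-.05 0 0 0 0 0;-.06 0 0 0 0 0'
python3 - <<'E'
from h import *
s=bot.observe();print(s['tool_pos'],s['tcp_rot'],s['qpos'].round())
m=imaging.camera_model('wrist');im=imaging.camera('wrist')
print(m['xyz'],m['attitude'],proj(m,[.46,.07,.05]));cv2.imwrite('pics/w4.png',im[:,:,::-1])
t=imaging.camera('top');cv2.imwrite('pics/t4.png',t[:,:,::-1])
E
```

```text
t: 10.45
tool_pos: [0.4807, 0.0817, 0.1804]
tcp_rot: [-179.8, -0.1, 29.1]
wrist_force: [0.2, -0.5, -0.8]
grip_width: 1.001
gripper_force: 0.0
[0.48069742 0.0816657  0.18040449] [-1.79808335e+02 -5.45116507e-02  2.91310812e+01] [-25.  23.  14. 126. -10.  32. -65.]
[0.54193033 0.11286846 0.31167825] [164.39062734   0.20528211 -60.84897851] [256.71460191 213.31702908]
```

View pics/w4.png

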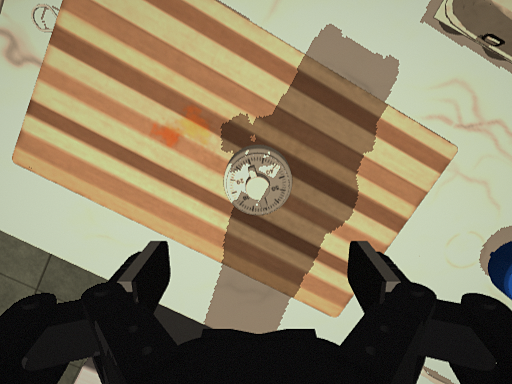

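The timer is standing upright on the board, centred at about (258,183) in the wrist view. Next I get its position, then calibrate fingertip height on a bare patch of the board.

```bash
python3 - <<'E'
from h import *
m=imaging.camera_model('wrist');im=cv2.imread('pics/w4.png')
g=cv2.GaussianBlur(cv2.cvtColor(im,cv2.COLOR_BGR2GRAY),(3,3),0)[130:235,200:315]
for p in (14,18): 
    c=cv2.HoughCircles(g,cv2.HOUGH_GRADIENT,1,4,param1=120,param2=p,minRadius=22,maxRadius=42)
    if c is not None: print([(round(float(a)+200,1),round(float(b)+130,1),round(float(r),1)) for a,b,r in c[0][:6]])
for z,uv in [(.049,(258,182)),(.063,(257,184))]:print(cast(m,uv,z).round(4))
t=cv2.imread('pics/t4.png');mt=imaging.camera_model('top');print(proj(mt,[.465,.07,.05]))
# projected dial and drum outlines for a given centre
a=np.linspace(0,2*np.pi,90)
big=cv2.resize(im[130:235,200:315],None,fx=5,fy=5,interpolation=cv2.INTER_CUBIC)
C=cast(m,(258,182),.049)
for r,z,col in [(.028,.049,(0,0,255)),(.032,.043,(0,255,0))]:
    q=np.array([(proj(m,[C[0]+r*np.cos(i),C[1]+r*np.sin(i),z])-[200,130]+.5)*5 for i in a]).astype(int)
    cv2.polylines(big,[q],True,col,1)
cv2.imwrite('pics/w4c.png',big)
delta([C[0]-.03,C[1]+.12,.08])
E
```

```text
[(257.5, 180.5, 33.5), (253.5, 179.5, 29.2), (260.5, 183.5, 29.3), (250.5, 183.5, 29.3), (264.5, 171.5, 29.3), (256.5, 187.5, 27.0)]
[(257.5, 180.5, 33.5), (253.5, 179.5, 29.2), (260.5, 183.5, 29.3), (250.5, 183.5, 29.3), (256.5, 187.5, 27.0), (264.5, 177.5, 26.0)]
[0.4807 0.0807 0.049 ]
[0.4818 0.0822 0.063 ]
[163.73714239 222.10843567]
pos [0.4759 0.0793 0.1796] rpy [-179.7    0.4   29. ] zaxis [-0.009  0.001 -1.   ] yaxis [ 0.484 -0.875 -0.005] q [-25.  23.  14. 126. -10.  32. -65.]
tool shift shares [ 0.075 -0.236  0.2  ] mm [  37.4 -117.9  100. ]
```

View pics/w4c.png

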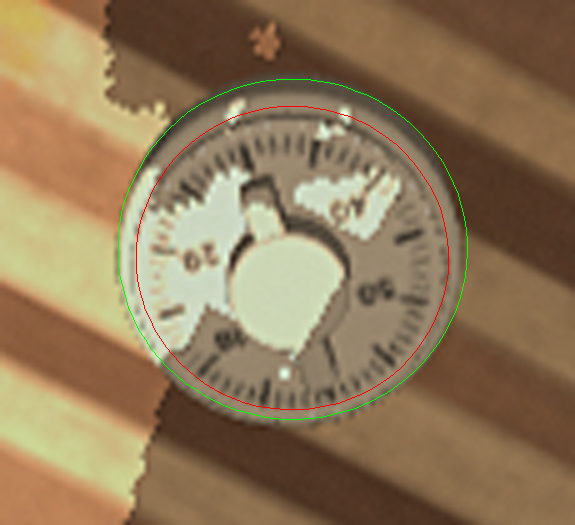

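The projected outlines fit the dial and drum closely, but the arm was still settling at that frame. I'll re-measure now that it's still.

```bash
cat >> h.py <<'E'
def find():
    m=imaging.camera_model('wrist');im=imaging.camera('wrist')
    g0=cv2.GaussianBlur(cv2.cvtColor(im,cv2.COLOR_RGB2GRAY),(3,3),0)
    u,v=proj(m,[.483,.082,.043]).astype(int); x,y=u-60,v-55
    g=g0[y:y+110,x:x+120]
    c=cv2.HoughCircles(g,cv2.HOUGH_GRADIENT,1,60,param1=120,param2=14,minRadius=30,maxRadius=44)
    a,b,r=c[0][0]; C=cast(m,(a+x,b+y),.045); print('circle',a+x,b+y,r,'C',C.round(4)); return C
E
python3 - <<'E'
from h import *
m=imaging.camera_model('wrist')
old=dict(mtx=m['mtx'],xyz=np.array([.54193,.11287,.31168]),attitude=np.array([164.3906,.2053,-60.849]))
print('old',cast(old,(258,182),.049).round(4))
for i in range(3): C=find()
delta([C[0]-.03,C[1]+.12,.08])
E
```

```text
old [0.4863 0.0833 0.049 ]
circle 257.5 174.5 33.3 C [0.4857 0.084  0.045 ]
circle 256.5 178.5 33.3 C [0.4854 0.0845 0.045 ]
circle 254.5 182.5 31.0 C [0.4836 0.0854 0.045 ]
pos [0.482  0.0823 0.1803] rpy [-1.798e+02 -1.000e-01  2.910e+01] zaxis [-0.001  0.003 -1.   ] yaxis [ 0.487 -0.874 -0.003] q [-25.  23.  14. 126. -10.  32. -65.]
tool shift shares [ 0.07  -0.242  0.201] mm [  35.  -121.   100.7]
```

```bash
python3 -m pendant '.018 -.06 0 0 0 0;.018 -.06 0 0 0 0;.018 -.06 .05 0 0 0;.018 -.06 .07 0 0 0;0 0 .08 0 0 0;0 0 0 0 0 0;0 0 .05 0 0 0;0 0 0 0 0 0;0 0 0 0 0 0' -.4
python3 -m pendant '0 0 .014 0 0 0;0 0 0 0 0 0'
```

```text
t: 11.6
tool_pos: [0.4551, 0.2044, 0.0565]
tcp_rot: [-179.8, -0.0, 29.0]
wrist_force: [-0.7, 0.2, -0.6]
grip_width: 0.699
gripper_force: 0.0
t: 11.8
tool_pos: [0.4547, 0.2048, 0.0491]
tcp_rot: [-179.8, -0.1, 29.1]
wrist_force: [0.5, -0.5, 0.9]
grip_width: 0.697
gripper_force: 0.0
```

```bash
python3 -m pendant '0 0 .032 0 0 0;0 0 0 0 0 0'; for i in 1 2; do :; done; python3 -m pendant '0 0 .006 0 0 0;0 0 0 0 0 0'; python3 -m pendant '0 0 .006 0 0 0;0 0 0 0 0 0'
```

```text
t: 12.0
tool_pos: [0.4537, 0.2046, 0.0322]
tcp_rot: [-179.8, 0.1, 29.1]
wrist_force: [0.4, -0.0, 0.2]
grip_width: 0.701
gripper_force: 0.0
t: 12.2
tool_pos: [0.4542, 0.2049, 0.0297]
tcp_rot: [-179.8, 0.0, 29.1]
wrist_force: [-0.3, -0.2, -0.2]
grip_width: 0.699
gripper_force: 0.0
t: 12.4
tool_pos: [0.454, 0.2049, 0.0264]
tcp_rot: [-179.8, 0.0, 29.1]
wrist_force: [-0.2, 0.5, -0.0]
grip_width: 0.694
gripper_force: 0.0
```

```bash
python3 -m pendant '0 0 .004 0 0 0;0 0 0 0 0 0'; python3 -m pendant '0 0 .004 0 0 0;0 0 0 0 0 0'
```

```text
t: 12.6
tool_pos: [0.454, 0.2048, 0.0243]
tcp_rot: [-179.8, 0.0, 29.1]
wrist_force: [-0.3, 0.2, 0.6]
grip_width: 0.701
gripper_force: 0.0
t: 12.8
tool_pos: [0.4542, 0.2049, 0.0227]
tcp_rot: [-179.8, 0.0, 29.1]
wrist_force: [-1.2, -0.0, 4.6]
grip_width: 0.699
gripper_force: 2.2
```

Tip contact is at TCP z of about 0.023, so the tips are 6 mm ahead of the TCP at this opening. That makes the grip height on the rim about 0.053. I'll rise and pre-wind the wrist by about -95° on the way back to the timer.

```bash
python3 -m pendant '0 0 -.05 0 0 0;0 0 -.1 0 0 .1;0 0 -.04 0 0 .28;0 0 0 0 0 .28;0 0 0 0 0 .28;0 0 0 0 0 .28;0 0 0 0 0 .28;0 0 0 0 0 .28;0 0 0 0 0 .28;0 0 0 0 0 .28' -.6
python3 -m pendant '0 0 0 0 0 .28;0 0 0 0 0 .28;0 0 0 0 0 .28;0 0 0 0 0 0;0 0 0 0 0 0'
python3 - <<'E'
from h import *
delta([.4858,.0838,.12])
E
```

```text
t: 13.8
tool_pos: [0.454, 0.2046, 0.1173]
tcp_rot: [-180.0, 0.2, -41.4]
wrist_force: [-0.4, -0.3, 0.5]
grip_width: 0.802
gripper_force: 0.0
t: 14.3
tool_pos: [0.454, 0.2047, 0.1173]
tcp_rot: [179.9, 0.2, -66.1]
wrist_force: [-1.0, -0.0, -0.4]
grip_width: 0.804
gripper_force: 0.0
pos [0.454  0.2047 0.1173] rpy [179.9   0.2 -66.1] zaxis [-0.002  0.002 -1.   ] yaxis [-0.914 -0.405  0.001] q [ -56.   35.   38.  128.  -43.   31. -141.]
tool shift shares [ 0.247  0.04  -0.006] mm [123.3  20.   -3.1]
```

```bash
python3 -m pendant '.042 .007 -.02 0 0 0;.062 .01 -.02 0 0 0;.062 .01 -.02 0 0 0;.062 .01 -.02 0 0 0;.019 .003 -.02 0 0 0;0 0 0 0 0 0;0 0 0 0 0 0;0 0 0 0 0 0'
python3 - <<'E'
from h import *
for i in range(3): C=find()
delta([.4858,.0838,.053])
E
```

```text
t: 15.1
tool_pos: [0.485, 0.0848, 0.1665]
tcp_rot: [179.9, 0.3, -66.1]
wrist_force: [-0.2, 0.1, -0.6]
grip_width: 0.799
gripper_force: 0.0
circle 259.5 187.5 34.4 C [0.486  0.0808 0.045 ]
circle 260.5 187.5 34.4 C [0.4852 0.0804 0.045 ]
circle 259.5 188.5 34.4 C [0.4857 0.0815 0.045 ]
pos [0.4851 0.0846 0.1664] rpy [179.9   0.2 -66.1] zaxis [-0.003  0.003 -1.   ] yaxis [-0.914 -0.405  0.002] q [ -46.   30.   43.  127.  -36.   36. -133.]
tool shift shares [ 0.003 -0.001  0.227] mm [  1.4  -0.5 113.4]
```

The two viewpoints agree to about 3 mm, so I take the mean centre (0.4857, 0.0826). I'll descend with the fingers partly open.

```bash
python3 -m pendant '.004 0 .04 0 0 0;0 0 .08 0 0 0;0 0 .06 0 0 0;0 0 .03 0 0 0;0 0 0 0 0 0;0 0 0 0 0 0'
python3 - <<'E'
from h import *
delta([.4857,.0826,.053])
E
```

```text
t: 15.85
tool_pos: [0.4863, 0.082, 0.0619]
tcp_rot: [179.9, 0.2, -66.2]
wrist_force: [1.3, 0.0, 0.3]
grip_width: 0.801
gripper_force: 0.0
pos [0.4863 0.082  0.0619] rpy [179.9   0.2 -66.2] zaxis [-0.003  0.003 -1.   ] yaxis [-0.915 -0.403  0.001] q [ -35.   39.   28.  129.  -49.   23. -122.]
tool shift shares [-0.001  0.001  0.018] mm [-0.7  0.3  8.9]
```

```bash
python3 -m pendant '0 0 .018 0 0 0;0 0 0 0 0 0;0 0 0 0 0 0'; python3 -m pendant '0 0 0 0 0 0;0 0 0 0 0 0;0 0 0 0 0 0;0 0 0 0 0 0;0 0 0 0 0 0' 1 20
python3 - <<'E'
from h import *
s=bot.observe();print(s['wrist_torque'],s['tool_pos'])
E
```

```text
t: 16.15
tool_pos: [0.4865, 0.082, 0.0533]
tcp_rot: [180.0, 0.2, -66.3]
wrist_force: [-0.1, 0.0, 0.3]
grip_width: 0.798
gripper_force: 0.0
t: 16.65
tool_pos: [0.4858, 0.0818, 0.0536]
tcp_rot: [180.0, 0.2, -66.3]
wrist_force: [-2.1, -0.9, 5.4]
grip_width: 0.634
gripper_force: 20.1
[-0.05321762  0.45784786  0.05587448] [0.48579227 0.08181699 0.05363007]
```

The width ratio, 0.634 against 0.724 on the 64 mm drum, gives 56 mm: the fingers are on the dial rim. I'll turn counter-clockwise and watch the torque.

```bash
cat > q.py <<'E'
from h import *
s=bot.observe();print('torque',s['wrist_torque'].round(3),'F',s['wrist_force'].round(1),'q7',s['qpos'][6].round(1),'q',s['qpos'].round())
E
python3 -m pendant '0 0 0 0 0 -.2;0 0 0 0 0 -.2;0 0 0 0 0 -.2;0 0 0 0 0 -.2;0 0 0 0 0 -.2;0 0 0 0 0 -.2'; python3 q.py
python3 -m pendant '0 0 0 0 0 -.2;0 0 0 0 0 -.2;0 0 0 0 0 -.2;0 0 0 0 0 -.2;0 0 0 0 0 -.2;0 0 0 0 0 -.2'; python3 q.py
```

```text
t: 17.25
tool_pos: [0.4873, 0.083, 0.0537]
tcp_rot: [-179.8, 0.1, -30.0]
wrist_force: [0.3, 2.6, 2.7]
grip_width: 0.63
gripper_force: 20.4
torque [ 0.505 -0.077 -0.024] F [0.3 2.6 2.7] q7 -97.4 q [-28.  38.  18. 129. -37.  18. -97.]
t: 17.85
tool_pos: [0.4869, 0.0843, 0.0538]
tcp_rot: [-179.7, 0.0, 6.1]
wrist_force: [-0.6, 5.4, 4.1]
grip_width: 0.63
gripper_force: 20.8
torque [ 1.065  0.213 -0.032] F [-0.6  5.4  4.1] q7 -76.1 q [-22.  37.  10. 129. -23.  16. -76.]
```

Some side load is building, so I'll shift 1.5 mm towards +y (tool -y) and carry on turning.

```bash
python3 -m pendant '0 -.003 0 0 0 0;0 0 0 0 0 0'; python3 q.py
python3 -m pendant '0 0 0 0 0 -.2;0 0 0 0 0 -.2;0 0 0 0 0 -.2;0 0 0 0 0 -.2;0 0 0 0 0 -.2'; python3 q.py
python3 -m pendant '0 0 0 0 0 -.2;0 0 0 0 0 -.2;0 0 0 0 0 -.2;0 0 0 0 0 -.2;0 0 0 0 0 -.2'; python3 q.py
```

```text
t: 18.05
tool_pos: [0.4868, 0.0843, 0.0537]
tcp_rot: [-179.8, 0.0, 5.6]
wrist_force: [0.2, 3.3, 7.9]
grip_width: 0.637
gripper_force: 21.2
torque [ 0.656  0.103 -0.042] F [0.2 3.3 7.9] q7 -76.4 q [-22.  37.  10. 129. -23.  16. -76.]
t: 18.55
tool_pos: [0.4863, 0.0858, 0.0537]
tcp_rot: [-179.7, -0.1, 36.0]
wrist_force: [-1.3, 6.4, 8.1]
grip_width: 0.629
gripper_force: 21.6
torque [ 1.449  0.492 -0.034] F [-1.3  6.4  8.1] q7 -59.0 q [-18.  36.   4. 128. -10.  16. -59.]
t: 19.05
tool_pos: [0.485, 0.0869, 0.0537]
tcp_rot: [-179.7, -0.2, 66.0]
wrist_force: [-3.8, 9.0, 11.0]
grip_width: 0.632
gripper_force: 22.1
torque [ 1.978  1.054 -0.003] F [-3.8  9.  11. ] q7 -41.9 q [-14.  36.  -2. 128.   3.  16. -42.]
```

Load is building from eccentricity. I'll release, lift clear and re-centre before continuing; 132° turned so far.

```bash
python3 -m pendant '0 0 0 0 0 0;0 0 0 0 0 0;0 0 0 0 0 0' -.6; python3 q.py
python3 -m pendant '0 0 -.03 0 0 0;0 0 -.08 0 0 0;0 0 -.08 0 0 0;0 0 -.036 0 0 0;0 0 0 0 0 0;0 0 0 0 0 0;0 0 0 0 0 0'
python3 - <<'E'
from h import *
for i in range(3): C=find()
delta([C[0],C[1],.053])
m=imaging.camera_model('wrist');im=imaging.camera('wrist')[:,:,::-1]
u,v=proj(m,[C[0],C[1],.045]).astype(int); x,y=u-55,v-50
big=cv2.resize(im[y:y+100,x:x+110],None,fx=5,fy=5,interpolation=cv2.INTER_CUBIC)
a=np.linspace(0,2*np.pi,90)
for r,z,col in [(.028,.049,(0,0,255)),(.032,.043,(0,255,0))]:
    q=np.array([(proj(m,[C[0]+r*np.cos(i),C[1]+r*np.sin(i),z])-[x,y]+.5)*5 for i in a]).astype(int)
    cv2.polylines(big,[q],True,col,1)
cv2.imwrite('pics/w5c.png',big)
E
```

```text
t: 19.35
tool_pos: [0.4861, 0.0823, 0.0528]
tcp_rot: [-179.8, -0.0, 65.6]
wrist_force: [0.0, 0.2, 0.0]
grip_width: 0.798
gripper_force: 0.0
torque [ 0.017 -0.012  0.008] F [0.  0.2 0. ] q7 -42.0 q [-14.  36.  -1. 128.   3.  16. -42.]
t: 20.05
tool_pos: [0.4854, 0.0824, 0.1649]
tcp_rot: [-179.7, 0.0, 65.7]
wrist_force: [-0.7, -0.3, 0.2]
grip_width: 0.798
gripper_force: 0.0
circle 256.5 189.5 35.7 C [0.4853 0.0829 0.045 ]
circle 256.5 191.5 34.4 C [0.4845 0.0814 0.045 ]
circle 257.5 188.5 34.4 C [0.4865 0.0836 0.045 ]
pos [0.4856 0.0828 0.1648] rpy [-179.7   -0.    65.7] zaxis [-0.005  0.002 -1.   ] yaxis [ 0.911 -0.411 -0.005] q [-13.  24.  -3. 125.   2.  31. -41.]
tool shift shares [0.002 0.002 0.224] mm [  1.1   1.  111.8]
```

View pics/w5c.png

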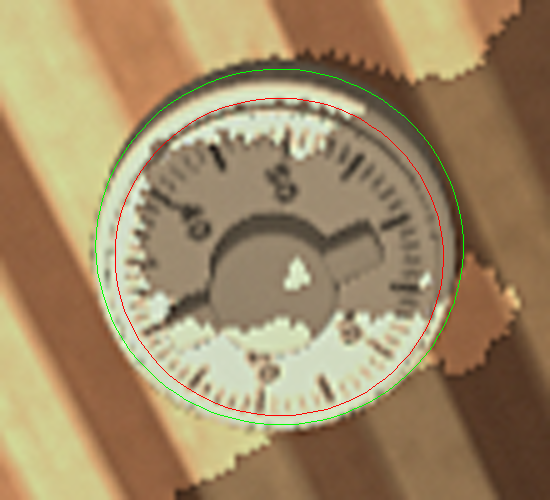

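The dial has turned with the gripper and the timer still stands in place, fitting the outlines. The drift pattern during the turn implies the true centre is about (0.4845, 0.0843), so I'll re-centre there and regrip.

```bash
python3 -m pendant '.002 -.004 .04 0 0 0;0 0 .08 0 0 0;0 0 .06 0 0 0;0 0 .03 0 0 0;0 0 0 0 0 0;0 0 .012 0 0 0;0 0 0 0 0 0;0 0 0 0 0 0'
python3 - <<'E'
from h import *
delta([.4845,.0843,.0535])
E
```

```text
t: 21.05
tool_pos: [0.4853, 0.0852, 0.0557]
tcp_rot: [-179.9, -0.2, 65.7]
wrist_force: [0.2, 0.3, 0.3]
grip_width: 0.796
gripper_force: 0.0
pos [0.4853 0.0852 0.0557] rpy [-179.9   -0.2   65.7] zaxis [-0.001  0.003 -1.   ] yaxis [ 0.912 -0.411 -0.002] q [-14.  36.  -2. 128.   3.  16. -42.]
tool shift shares [-0.002 -0.001  0.004] mm [-1.1 -0.3  2.2]
```

```bash
python3 -m pendant '-.001 0 .004 0 0 0;0 0 0 0 0 0'; python3 -m pendant '0 0 0 0 0 0;0 0 0 0 0 0;0 0 0 0 0 0;0 0 0 0 0 0' 1 20; python3 q.py
python3 -m pendant '0 0 0 0 0 -.15;0 0 0 0 0 -.15;0 0 0 0 0 -.15;0 0 0 0 0 -.15;0 0 0 0 0 -.15'; python3 q.py
python3 -m pendant '0 0 0 0 0 -.15;0 0 0 0 0 -.15;0 0 0 0 0 -.15;0 0 0 0 0 -.15;0 0 0 0 0 -.15'; python3 q.py
```

```text
t: 21.25
tool_pos: [0.4847, 0.0846, 0.0534]
tcp_rot: [-179.9, -0.1, 65.7]
wrist_force: [-0.2, 0.1, 0.6]
grip_width: 0.8
gripper_force: 0.0
t: 21.65
tool_pos: [0.4843, 0.0848, 0.0537]
tcp_rot: [-179.8, -0.1, 65.7]
wrist_force: [-1.7, 0.7, 6.3]
grip_width: 0.634
gripper_force: 20.1
torque [ 0.076  0.332 -0.045] F [-1.7  0.7  6.3] q7 -42.3 q [-14.  36.  -2. 129.   3.  16. -42.]
t: 22.15
tool_pos: [0.4838, 0.0849, 0.0537]
tcp_rot: [-179.8, -0.1, 88.4]
wrist_force: [-1.7, 0.1, 7.2]
grip_width: 0.632
gripper_force: 20.2
torque [ 0.21   0.592 -0.044] F [-1.7  0.1  7.2] q7 -29.2 q [-10.  36.  -6. 128.  13.  16. -29.]
t: 22.65
tool_pos: [0.4837, 0.0851, 0.0537]
tcp_rot: [-179.9, -0.2, 110.9]
wrist_force: [-3.0, 1.4, 6.4]
grip_width: 0.63
gripper_force: 20.2
torque [ 0.325  0.666 -0.104] F [-3.   1.4  6.4] q7 -15.9 q [ -7.  36. -11. 128.  22.  17. -16.]
```

```bash
python3 -m pendant '0 0 0 0 0 -.15;0 0 0 0 0 -.15;0 0 0 0 0 -.15;0 0 0 0 0 -.15;0 0 0 0 0 -.15'; python3 q.py
python3 -m pendant '0 0 0 0 0 -.15;0 0 0 0 0 -.15;0 0 0 0 0 -.15;0 0 0 0 0 -.15;0 0 0 0 0 -.15'; python3 q.py
```

```text
t: 23.15
tool_pos: [0.483, 0.0849, 0.0536]
tcp_rot: [-179.9, -0.2, 133.4]
wrist_force: [-3.3, 2.2, 8.0]
grip_width: 0.63
gripper_force: 20.4
torque [ 0.176  0.94  -0.143] F [-3.3  2.2  8. ] q7 -2.0 q [ -3.  37. -16. 128.  30.  19.  -2.]
t: 23.65
tool_pos: [0.4826, 0.084, 0.0536]
tcp_rot: [-179.9, -0.3, 155.9]
wrist_force: [-4.6, 0.2, 9.3]
grip_width: 0.631
gripper_force: 20.5
torque [-0.258  0.938 -0.093] F [-4.6  0.2  9.3] q7 12.8 q [  1.  37. -22. 128.  38.  21.  13.]
```

Torque has stepped from about -0.04 to -0.1 N m, which fits the dial being at the stop, and the total turn is 222°. I'll turn a little more for margin, then release and lift straight up.

```bash
python3 -m pendant '0 0 0 0 0 -.15;0 0 0 0 0 -.15;0 0 0 0 0 -.15;0 0 0 0 0 -.15;0 0 0 0 0 -.1;0 0 0 0 0 0'; python3 q.py
python3 -m pendant '0 0 0 0 0 0;0 0 0 0 0 0;0 0 0 0 0 0' -.6
python3 -m pendant '0 0 -.03 0 0 0;0 0 -.08 0 0 0;0 0 -.08 0 0 0;0 0 -.036 0 0 0;0 0 0 0 0 0;0 0 0 0 0 0;0 0 0 0 0 0'
python3 - <<'E'
from h import *
t0=cv2.imread('pics/top0.png')
for i in range(2): find()
t=imaging.camera('top')[:,:,::-1]; cv2.imwrite('pics/t6.png',t)
w=imaging.camera('wrist')[:,:,::-1]; cv2.imwrite('pics/w6.png',w)
d=cv2.absdiff(t,t0).max(2)
for n,(x0,y0,x1,y1) in dict(egg=(180,108,240,150),mug=(122,120,164,162),salt=(247,142,268,164),spoon=(250,250,300,268)).items(): print(n,(d[y0:y1,x0:x1]>40).mean().round(3))
E
```

```text
t: 24.25
tool_pos: [0.4827, 0.0831, 0.0536]
tcp_rot: [-179.9, -0.3, 176.7]
wrist_force: [-4.0, -1.0, 9.8]
grip_width: 0.639
gripper_force: 20.7
torque [-0.498  0.831 -0.035] F [-4.  -1.   9.8] q7 27.5 q [  5.  38. -27. 128.  45.  24.  28.]
t: 24.55
tool_pos: [0.4849, 0.0847, 0.053]
tcp_rot: [179.8, -0.1, 176.7]
wrist_force: [1.5, -0.5, -0.3]
grip_width: 0.796
gripper_force: 0.0
t: 25.25
tool_pos: [0.4839, 0.0838, 0.1649]
tcp_rot: [179.9, -0.3, 176.7]
wrist_force: [-0.4, -0.1, 0.0]
grip_width: 0.801
gripper_force: 0.0
circle 257.5 190.5 35.7 C [0.4844 0.0818 0.045 ]
circle 257.5 186.5 36.6 C [0.4806 0.0821 0.045 ]
egg 0.0
mug 0.0
salt 0.0
spoon 0.256
```

Torque data favour the stop. To be sure, I'll regrip once, re-centred, and turn a further ~60°, sampling torque mid-motion: about -0.1 confirms the whole timer is turning.

```bash
python3 -m pendant '.004 -.0036 .04 0 0 0;0 0 .08 0 0 0;0 0 .06 0 0 0;0 0 .03 0 0 0;0 0 0 0 0 0;0 0 .0135 0 0 0;0 0 0 0 0 0;0 0 0 0 0 0'
```

```text
t: 26.25
tool_pos: [0.4829, 0.0831, 0.0549]
tcp_rot: [179.8, -0.1, 176.7]
wrist_force: [-0.1, -1.3, 0.5]
grip_width: 0.798
gripper_force: 0.0
```

```bash
python3 -m pendant '0 0 .002 0 0 0;0 0 0 0 0 0'; python3 -m pendant '0 0 0 0 0 0;0 0 0 0 0 0;0 0 0 0 0 0;0 0 0 0 0 0' 1 20; python3 q.py
for i in 1; do python3 -m pendant '0 0 0 0 0 -.15;0 0 0 0 0 -.15;0 0 0 0 0 -.15'; python3 q.py; done
python3 -m pendant '0 0 0 0 0 -.15;0 0 0 0 0 -.15;0 0 0 0 0 -.15'; python3 q.py
python3 -m pendant '0 0 0 0 0 -.15;0 0 0 0 0 -.15;0 0 0 0 0 -.15'; python3 q.py
python3 -m pendant '0 0 0 0 0 -.15;0 0 0 0 0 -.15;0 0 0 0 0 -.15'; python3 q.py
```

```text
t: 26.45
tool_pos: [0.4827, 0.0829, 0.0537]
tcp_rot: [179.8, -0.1, 176.7]
wrist_force: [-0.4, -0.6, -0.1]
grip_width: 0.8
gripper_force: 0.0
t: 26.85
tool_pos: [0.4827, 0.083, 0.0539]
tcp_rot: [179.8, -0.1, 176.7]
wrist_force: [-1.0, -0.1, 5.2]
grip_width: 0.635
gripper_force: 20.0
torque [ 0.021  0.156 -0.024] F [-1.  -0.1  5.2] q7 27.0 q [  5.  38. -28. 128.  45.  24.  27.]
t: 27.15
tool_pos: [0.4839, 0.0835, 0.054]
tcp_rot: [179.8, 0.1, -169.6]
wrist_force: [1.6, 0.4, 3.2]
grip_width: 0.632
gripper_force: 20.4
torque [ 0.143 -0.186 -0.015] F [1.6 0.4 3.2] q7 37.2 q [  8.  39. -31. 128.  49.  25.  37.]
t: 27.45
tool_pos: [0.4838, 0.0837, 0.054]
tcp_rot: [179.8, 0.1, -156.1]
wrist_force: [1.8, 0.4, 3.2]
grip_width: 0.632
gripper_force: 20.4
torque [ 0.188 -0.116 -0.058] F [1.8 0.4 3.2] q7 47.7 q [ 10.  40. -35. 128.  52.  27.  48.]
t: 27.75
tool_pos: [0.4837, 0.0839, 0.054]
tcp_rot: [179.8, 0.2, -142.6]
wrist_force: [0.0, 0.5, 3.6]
grip_width: 0.627
gripper_force: 20.4
torque [ 0.315 -0.082 -0.033] F [0.  0.5 3.6] q7 58.6 q [ 13.  41. -38. 128.  55.  29.  59.]
t: 28.05
tool_pos: [0.4835, 0.0841, 0.054]
tcp_rot: [179.8, 0.2, -129.1]
wrist_force: [0.3, 0.7, 3.2]
grip_width: 0.635
gripper_force: 20.4
torque [0.323 0.024 0.005] F [0.3 0.7 3.2] q7 69.9 q [ 15.  42. -41. 128.  57.  31.  70.]
```

The torque is ambiguous at this light press. I'll press about 1 mm (still clear of the drum) to raise foot friction and sample every row.

```bash
cat > tz.py <<'E'
from rig import bot
s=bot.observe();print(s['wrist_torque'][2].round(3),s['wrist_force'].round(1),s['tcp_rot'][2].round(1))
E
P="python3 -m pendant"
$P '0 0 .002 0 0 0;0 0 0 0 0 0' >/dev/null; python3 tz.py
$P '0 0 0 0 0 -.2' >/dev/null; python3 tz.py
$P '0 0 0 0 0 -.2' >/dev/null; python3 tz.py
$P '0 0 0 0 0 -.2' >/dev/null; python3 tz.py
$P '0 0 0 0 0 -.2' >/dev/null; python3 tz.py
$P '0 0 0 0 0 -.2' >/dev/null; python3 tz.py
$P '0 0 0 0 0 -.2' >/dev/null; python3 tz.py
$P '0 0 0 0 0 -.2' >/dev/null; python3 tz.py
$P '0 0 0 0 0 -.2' >/dev/null; python3 tz.py
```

```text
0.006 [-0.6 -0.3 12.3] -129.3
-0.117 [ 0.2 -0.  10.2] -123.1
-0.099 [ 0.3 -0.2 10.4] -117.1
-0.138 [1.  1.6 9.3] -111.1
-0.128 [0.7 1.7 8.4] -105.0
-0.117 [1.6 2.1 8.9] -99.0
-0.112 [-1.2  2.2  9. ] -93.0
-0.128 [-1.4  3.5  9.7] -87.0
-0.145 [-1.8  2.7 10. ] -81.0
```

Steady -0.12 N m, eight times the dial drag, against about -0.03 at similar load in the first turn: the dial is at the stop. Now I release, retreat and do a last numeric check.

```bash
python3 -m pendant '0 0 -.002 0 0 0;0 0 0 0 0 0' >/dev/null; python3 -m pendant '0 0 0 0 0 0;0 0 0 0 0 0;0 0 0 0 0 0;0 0 0 0 0 0' -.6
python3 -m pendant '0 0 -.03 0 0 0;0 0 -.08 0 0 0;0 0 -.08 0 0 0;0 0 -.036 0 0 0;0 0 0 0 0 0;0 0 0 0 0 0;0 0 0 0 0 0'
python3 - <<'E'
from h import *
for i in range(2): find()
t=imaging.camera('top')[:,:,::-1]; t0=cv2.imread('pics/top0.png')
def spoon(t):  # warm, darker-than-worktop pixels near the spoon bowl
    h=t[252:266,252:270].astype(int); m=(h[:,:,2]-h[:,:,0])>25; ys,xs=np.nonzero(m); return m.sum(),xs.mean()+252,ys.mean()+252
print(spoon(t0),spoon(t)); print('t',bot.observe()['t'],bot.observe()['wrist_force'])
E
```

```text
t: 29.65
tool_pos: [0.482, 0.0821, 0.0529]
tcp_rot: [179.8, 0.1, -81.3]
wrist_force: [0.2, -0.1, -0.7]
grip_width: 0.796
gripper_force: 0.0
t: 30.35
tool_pos: [0.4818, 0.0818, 0.165]
tcp_rot: [179.8, 0.1, -81.3]
wrist_force: [0.2, -0.2, -0.4]
grip_width: 0.796
gripper_force: 0.0
circle 254.5 192.5 34.3 C [0.4856 0.0824 0.045 ]
circle 254.5 193.5 34.3 C [0.4855 0.0834 0.045 ]
(np.int64(97), np.float64(260.82474226804123), np.float64(258.7113402061856)) (np.int64(242), np.float64(260.2107438016529), np.float64(258.29338842975204))
t 30.5 [ 0.23892294  0.98518913 -0.07435687]
```

```bash
python3 -c "
from rig import job
print(job.finish_job())"
```

```text
the job is handed in; nothing more can be done
None
```

I handed the job in at about 30 s: the timer stands on the board and the turning torque shows its dial at the zero stop. The egg box, mug and salt shaker look unmoved in the top view; the spoon check was inconclusive, but the arm never went near it.

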